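# Catch glue blocks from the sprung chute gate and hold the dish at the stop

### The job

Pick the plywood dish up by its handle and, carrying it upright in the air under the end of the tilted chute, push its flat front wall against the sprung plunger until it meets the two rubber-tipped stops: that draws the gate aside, and all three wooden glue blocks slide down into the dish, none onto the bench. Push steadily, without ramming, and leave the frame, the glue bottle and the mug where they are. Finish while still holding the dish up in the gripper, pressed against both the plunger and the stops with the blocks in it: do not put it down or let go.

Things in the scene. Friction and masses are not known exactly. Their poses are not given: they have to be found in the camera images.
- dish: Open plywood dish, about 0.15 kg: box 90 (x) x 120 (y) x 50 mm high, walls and floor 5 mm. Origin: centre of the box's underside, z up; its flat front wall is the +x one. A straight wooden bar handle runs 110 mm out along -x from the -x wall, 20 mm wide (y), 26 mm high, 20 to 46 mm above the underside. Starts on the table, to the right of the dispenser.
- dish_mid (a point): Centre of the dish's box, half-way up (25 mm above the underside). Axes as the dish.
- dish_grip (a point): Middle of the dish's handle: 105 mm from the box's centre along the dish's -x, 33 mm above the underside. Axes as the dish.
- dispenser: Fixed plywood dispenser. Origin: on the table, under where the dish's centre belongs at the stops; x: push direction (dish's x along it), y: up the chute. Clear height under gate and chute end 148 mm, open to -x and -y: carry the dish's underside about 80 mm above the table. Chute leg and foot: y over 120, x over -40 mm; base, post and guide block: x over 60 mm.
- stops: The fixed hard stop of the dispenser: two horizontal steel rods with rubber tips of 18 mm diameter, at y +34 and -34 mm either side of the plunger, 105 mm above the table. Same origin and axes as the dispenser.
- stop_mid (a point): Point midway between the two rubber stop tips, on the plane of their faces: 45 mm along x from the dispenser's origin and 105 mm above the table. Axes as the dispenser.
- plunger_face (a point): Centre of the round steel push face (26 mm diameter) of the sprung plunger, 108 mm above the table, facing the dispenser's -x; it moves with the plunger. At rest it stands 38 mm in front of the stop faces.
- plunger (a joint): Travel of the sprung plunger along the dispenser's x, m: 0 at rest (gate shut), 0.038 when the dish pushing it touches the stops (gate open). The spring pushes back with about 2 N at rest, 8 N at the stop. The thin aluminium gate across the chute end is carried by the plunger; the blocks can pass in the last 10 mm or so of travel.
- lip (a point): Middle of the lower edge of the chute's floor, 44 mm along the dispenser's y and 155 mm above the table. The chute, 34 mm wide inside, rises along +y at 32 degrees; the blocks leave it towards -y. Axes as the dispenser.
- block0_mid (a point): Centre of the first (lowest) wooden glue block in the chute, 24 x 30 x 20 mm, about 11 g; at the start it rests in the queue behind the gate.
- block1_mid (a point): Centre of the second wooden glue block in the chute, 24 x 30 x 20 mm, about 11 g; at the start it rests in the queue behind the gate.
- block2_mid (a point): Centre of the third (highest) wooden glue block in the chute, 24 x 30 x 20 mm, about 11 g; at the start it rests in the queue behind the gate.
- frame_mid (a point): Bystander: centre of a loose plywood picture-box frame, 200 x 140 x 60 mm, lying on the table.
- glue_mid (a point): Bystander: centre of a white glue bottle, 60 mm diameter, 160 mm high, standing.
- mug_mid (a point): Bystander: centre of a white mug, 80 mm diameter, 90 mm high, standing.

How it is judged:
By the outcome, as a careful person would: the job done as asked, in the order asked, and still so for the second after the job is handed in, while the arm keeps its last pose, push and grip.
It also fails if it takes over 51 s, if anything falls off the work surface, if the arm or the gripper's body presses on something with over 40 N, if the wrist force passes 120 N, or if a joint passes its speed limit or range.

### The arm

A 6-joint arm with a two-finger parallel gripper is mounted at the origin on the work surface. World frame = base frame: x ahead of the robot, y to its left, z up, the work surface at z = 0. Lengths are in m, angles in rad, forces in N, time in s.
With the tool pointing down it reaches from about 0.275 to 0.725 m from the base axis. Payload 15.9 kg.
Tool frame: the origin (TCP) lies at the very end of the fingers, on their centre line; the grasp point (between the pads) lies 19 mm behind it; z points along the fingers, y is the line along which they close (so a half turn about z gives the same grasp; the last joint's range is limited). The gripper opens to 85 mm and grips with 20 to 120 N. Pads are 22 mm wide; open, the fingers measure 114 mm over their backs; the gripper's body (76 mm by 85 mm) begins 54 mm behind the grasp point. The pads swing forward as they close: fully open they stand 13 mm farther back than shut.
Start: joints at [1.15, 0.213, -0.034, 1.323, 0, 1.571], TCP at [0.204, 0.456, 0.191] pointing down, gripper open.
Joint ranges: [-2.98, 2.98], [-0.74, 1.72], [-1.14, 1.35], [-2.1, 2.04], [-1.57, 1.44], [-3.14, 3.14]. Speed limits (rad/s): [1.89, 1.89, 2.39, 2.57, 3.14, 3.14].

### API

Orientations are given as a unit quaternion [x, y, z, w].
In Python, from cell import observe, capture, sign_off gives the robot as it stands.
- The arm moves only by the tool step_arm, never from a script. Its arguments are lists of equal length, an entry for each row: "hand": the opening in per cent of the stroke, from 0 (shut) to 100 (fully open); "delta_pos": the shift along the tool's x, y, z normalised to -1 to 1, where 1 is 200 mm, a list of three; "spin": the turn about the tool's z normalised to -1 to 1, where 1 is pi rad. A call has 1 to 5 rows; each row is the pose to reach, as a shift and turn from the pose commanded when the call began, along the tool's axes at that moment, turning the shorter way round; what a row does not reach only later rows make up. A row lasts 1/8 s, in which the tool goes at most 62.5 mm and 10.7 degrees, less where a joint would pass 70% of its speed; a pose out of reach is approached as far as the arm can. A call with a number of a shift or a turn outside -1 to 1 is refused whole. A call with a gripper value outside its range is refused whole. The fingers move at their own pace and stop on an object; "force" is the grip in N (left out, the last holds). Time passes only in rows, so rows that repeat a pose let the fingers close. It gives the time, the measured TCP pose, the force, the opening and the grip force at its end, in the units of the state.
- observe(): the state, without advancing time (a new reading comes with each control period).
- capture(name): name is "scene" or "top" or "wrist"; returns a dict with "pixels" (400x640x3 uint8, red, green, blue), "fovy" (degrees; the focal length in pixels is half the picture's height over the tangent of half this angle, whatever the lens; pixels are square), "cx", "cy" (the principal point, pixels), "origin" and "attitude" of the camera in the world. Camera axes: x right, y down, z forward; pixel columns grow to the right and rows downward; lengths in m; the calibration is good to about 2 mm. The wrist camera is an equidistant fisheye: a pixel r from the principal point sees the ray r / f radians off the axis. A picture is of the moment at which its call begins. There is no depth.
- sign_off(): hands the job in; it is judged then, once.
The state is a dict: "t": time; "joint_pos": joint angles; "joint_velocities": joint speeds; "effort": joint torques, N m; "tool_pos": TCP position; "orientation": TCP orientation; "force": force on the tool from outside, world axes, zero at the start; "torque": the same for the moment, N m; "gripper_width": finger opening in m; "grasp_force": force on a finger pad.
Only numpy, scipy, OpenCV 4.12 (cv2) and the standard library are available. Lean on these libraries where they do the work, as an engineer would, in place of code of your own. Each camera call takes 0.05 s, during which the arm holds its last target. There are 200 camera calls.

## Working session

There is one attempt and no reset: what is moved stays moved. The work goes in short steps, Python scripts to look and compute and a tool call to move; the robot and the scene stay as the last step left them, time stands still between calls to the robot, and variables do not carry over. Pictures are saved under pics/ and viewed, at most 10 in all, crops included, and the job is handed in when it is done.

Besides the shell and the picture viewer there is one more tool, called after "Emit:" as a command line: name --pt "numbers of a row" for each row, then --argument value for the rest. step_arm: Moves the arm, as the interface text tells. Scaled input: -1 to 1 covers 200 mm each way for a shift and pi rad each way for a turn. Its arguments: {"type":"object","properties":{"hand":{"type":"array","items":{"type":"number"}},"delta_pos":{"type":"array","items":{"type":"array","items":{"type":"number"}}},"spin":{"type":"array","items":{"type":"number"}},"force":{"type":"number"}},"required":["hand","delta_pos","spin"]}

```bash
mkdir -p pics
python3 - <<'E'
from cell import *
import cv2,numpy as np
print(observe())
for n in ("scene","top"):
    c=capture(n); cv2.imwrite(f"pics/{n}0.png",c["pixels"][:,:,::-1]); print(n,c["fovy"],c["cx"],c["cy"],c["origin"],c["attitude"])
E
```

```text
{'t': 0.0, 'joint_pos': array([ 1.15001982e+00,  2.13379477e-01, -3.50795993e-02,  1.32347397e+00,
       -1.23799028e-05,  1.57081072e+00]), 'joint_velocities': array([ 8.00942035e-05,  4.17592535e-04, -4.05369355e-04,  2.26085689e-04,
       -4.31729445e-04, -1.80346932e-03]), 'effort': array([ 5.67122624e-03, -6.86166859e+01,  4.87117875e+01,  1.74871803e-02,
        5.15530210e-04,  2.18708482e-05]), 'tool_pos': array([0.2040813 , 0.45603251, 0.19089639]), 'orientation': array([ 2.08846610e-01,  9.77948245e-01, -5.57120742e-04, -1.12638527e-04]), 'force': array([-0.06840723, -0.44755991,  0.27510705]), 'torque': array([ 0.0314772 ,  0.01246972, -0.02192801]), 'grasp_force': 0.0, 'gripper_width': 0.08534465245278786}
scene 44.06041370258295 309.3305285848171 199.48139563065806 [1.00960018 0.47298498 1.19148066] [ 0.39717602  0.8779648  -0.24044048 -0.11669359]
top 48.65296675352087 318.97073797209873 199.83518183718866 [0.41668724 0.03512757 1.46502644] [-0.7039859   0.70881309 -0.03390656  0.02895161]
```

View pics/scene0.png

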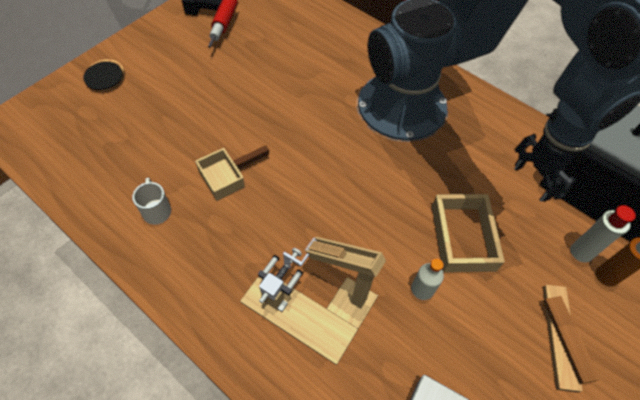

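View pics/top0.png

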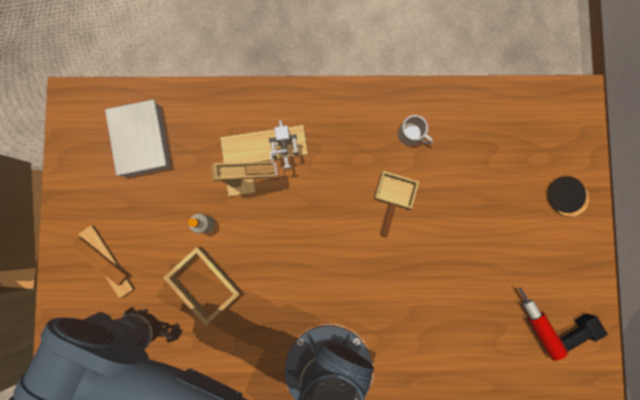

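The scene view shows the dish (220,172), dispenser (300,285), mug, frame and glue bottle. In the top view the dish box is at (397,190) with its handle end at (386,233), and the dispenser is at (265,155) with its plunger and stops near (285,155). Next I'll zoom in.

Run:
```python
import cv2,numpy as np
t=cv2.imread("pics/top0.png"); s=cv2.imread("pics/scene0.png")
a=cv2.resize(t[115:205,205:315],None,fx=5,fy=5,interpolation=cv2.INTER_CUBIC)[:, :400+150]
b=cv2.resize(t[165:240,370:425],None,fx=4,fy=4,interpolation=cv2.INTER_CUBIC)
im=np.zeros((450,550+220,3),np.uint8); im[:450,:550]=a; im[:300,550:]=b
cv2.imwrite("pics/crop1.png",im)
cv2.imwrite("pics/crop2.png",cv2.resize(s[225:345,235:395],None,fx=5,fy=5,interpolation=cv2.INTER_CUBIC))
```

```text
(no output)
```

View pics/crop1.png

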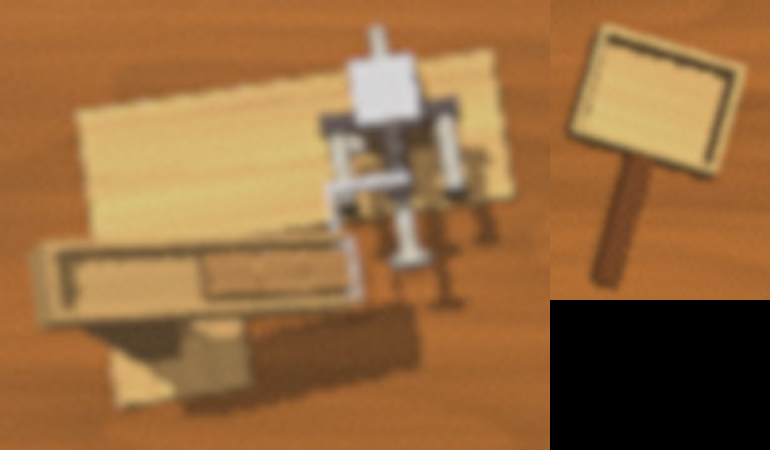

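View pics/crop2.png

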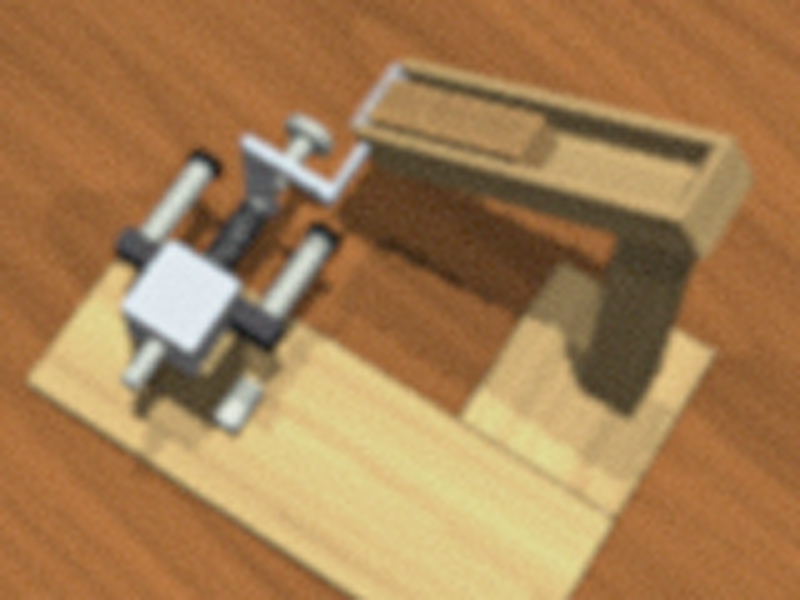

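The crops show the plunger face at (410,258) and the tips at (348,212) and (457,192) in the top view. In the scene view the tips are at (207,162) and (326,234) and the plunger face at (308,135). The dish rim corners are clear too. Now I'll triangulate.

```bash
cat > h.py <<'E'
import numpy as np
from scipy.spatial.transform import Rotation as R
from cell import *
C={"scene":(44.06041370258295,309.3305,199.4814,[1.00960018,0.47298498,1.19148066],[0.39717602,0.8779648,-0.24044048,-0.11669359]),
"top":(48.65296675352087,318.97074,199.83518,[0.41668724,0.03512757,1.46502644],[-0.7039859,0.70881309,-0.03390656,0.02895161])}
def ray(n,u,v):
    fo,cx,cy,o,q=C[n]; f=200/np.tan(np.radians(fo/2))
    d=R.from_quat(q).apply([(u-cx)/f,(v-cy)/f,1]); return np.array(o),d/np.linalg.norm(d)
def atz(n,u,v,z):
    o,d=ray(n,u,v); return o+d*(z-o[2])/d[2]
def tri(p,q):
    (a,d),(b,e)=ray("top",*p),ray("scene",*q)
    s,t=np.linalg.lstsq(np.c_[d,-e],b-a,rcond=None)[0]; x,y=a+s*d,b+t*e
    return (x+y)/2,np.linalg.norm(x-y)
def proj(n,P):
    fo,cx,cy,o,q=C[n]; f=200/np.tan(np.radians(fo/2)); c=R.from_quat(q).inv().apply(np.asarray(P)-o)
    return np.c_[cx+f*c[:,0]/c[:,2],cy+f*c[:,1]/c[:,2]]
E
python3 - <<'E'
from h import *
np.set_printoptions(precision=4,suppress=True)
T=lambda x,y:((x+.5)/5-.5+205,(y+.5)/5-.5+115)
S=lambda x,y:((x+.5)/5-.5+235,(y+.5)/5-.5+225)
D=lambda x,y:((x-550+.5)/4-.5+370,(y+.5)/4-.5+165)
for n,a,b in(("tipL",(348,212),(326,234)),("tipR",(457,192),(207,162)),("plg",(410,258),(308,135))): print(n,*tri(T(*a),S(*b)), atz("top",*T(*a),.108))
c=np.array([atz("top",*D(*p),.05) for p in((603,25),(746,66),(716,176),(570,133))])
print(c,c.mean(0),[np.linalg.norm(c[i]-c[i-1]) for i in range(4)])
print("handle end",atz("top",*D(605,287),.046))
print("base",[atz("top",*T(*p),.012) for p in((78,110),(492,50),(513,198))])
# dispenser fit check vs chute outline
E
```

```text
tipL [0.6719 0.1657 0.1013] 0.004551127014334246 [0.6721 0.1632 0.108 ]
tipR [0.6832 0.0982 0.1035] 0.006222259445121581 [0.6842 0.0955 0.108 ]
plg [0.6415 0.1268 0.1075] 0.004958171152064012 [0.643  0.1248 0.108 ]
[[ 0.6355 -0.1825  0.05  ]
 [ 0.6014 -0.2974  0.05  ]
 [ 0.5126 -0.2709  0.05  ]
 [ 0.548  -0.1542  0.05  ]] [ 0.5743 -0.2263  0.05  ] [np.float64(0.09196083011770555), np.float64(0.11981794775518037), np.float64(0.09267672752177708), np.float64(0.12189090621425716)]
handle end [ 0.4244 -0.1805  0.046 ]
base [array([0.7601, 0.3524, 0.012 ]), array([0.7994, 0.0761, 0.012 ]), array([0.6989, 0.0626, 0.012 ])]
```

Emit:
step_arm --hand '[100,100,100,100,100]' --pt "-0.2 -0.19 0" --pt "-0.4 -0.38 0" --pt "-0.6 -0.57 0" --pt "-0.8 -0.76 0" --pt "-1 -0.95 0" --spin '[-0.01,-0.02,-0.03,-0.04,-0.04]'

```text
t: 0.72
tool_pos: [0.3094, 0.1996, 0.1913]
orientation: [0.147, 0.989, 0.0, 0.0]
force: [0.6, 0.6, 0.1]
gripper_width: 0.0854
grasp_force: 0.0
```

```bash
cat >> h.py <<'E'
def go(p,ang):
    """normalised tool-axis delta and spin to TCP p with closing line (tool y) at world angle ang deg"""
    s=observe(); r=R.from_quat(s["orientation"]); d=r.inv().apply(np.array(p)-s["tool_pos"])
    ty=r.apply([0,1,0]); a=np.degrees(np.arctan2(ty[1],ty[0]))
    e=(ang-a+90)%180-90
    np.set_printoptions(precision=4,suppress=True)
    print("t",s["t"],"pos",s["tool_pos"],"ang",round(a,2),"F",s["force"],"w",s["gripper_width"],s["grasp_force"],"j",s["joint_pos"]); print("delta",d/.2,"spin",round(-e/180,4),"dist",np.linalg.norm(d))
E
python3 -c "
from h import *
go([.474,-.196,.15],73)"
```

```text
t 0.725 pos [0.3094 0.1996 0.1913] ang 73.15 F [0.5681 0.5546 0.0903] w 0.08536134730918751 0.0 j [ 0.573  -0.0581 -0.3312  1.2976 -0.0001  0.8672]
delta [-1.3613 -1.6543  0.2066] spin 0.0008 dist 0.43046828180320784
```

Emit:
step_arm --hand '[100,100,100,100,100]' --pt "-0.16 -0.195 0" --pt "-0.32 -0.39 0" --pt "-0.48 -0.585 0" --pt "-0.64 -0.78 0" --pt "-0.8 -0.97 0" --spin '[0,0,0,0,0]'

```text
t: 1.35
tool_pos: [0.406, -0.0326, 0.1913]
orientation: [0.147, 0.989, 0.0, -0.0]
force: [0.9, 2.1, 0.1]
gripper_width: 0.0856
grasp_force: 0.0
```

```bash
python3 -c "
from h import *
go([.474,-.196,.15],73)"
```

```text
t 1.35 pos [ 0.406  -0.0326  0.1913] ang 73.07 F [0.8943 2.0861 0.0925] w 0.08557774136825991 0.0 j [-0.0803  0.0228 -0.252   1.296   0.0001  0.2152]
delta [-0.5629 -0.6826  0.2066] spin 0.0004 dist 0.1817058069383672
```

Emit:
step_arm --hand '[100,100,100,100,100]' --pt "-0.15 -0.18 0.05" --pt "-0.3 -0.36 0.1" --pt "-0.45 -0.54 0.15" --pt "-0.56 -0.68 0.2" --pt "-0.56 -0.68 0.2" --spin '[0,0,0,0,0]'

```text
t: 1.98
tool_pos: [0.4731, -0.1952, 0.15]
orientation: [0.148, 0.989, 0.0, -0.001]
force: [-0.2, 0.9, -0.3]
gripper_width: 0.0857
grasp_force: 0.0
```

Run:
```python
from h import *
import cv2
go([.474,-.196,.014],73)
c=capture("wrist"); print({k:v for k,v in c.items() if k!="pixels"})
cv2.imwrite("pics/w1.png",c["pixels"][:,:,::-1])
```

```text
t 1.975 pos [ 0.4731 -0.1952  0.15  ] ang 72.95 F [-0.2453  0.8837 -0.3256] w 0.08571235069178129 0.0 j [-0.3912  0.2503 -0.0913  1.2314 -0.0002 -0.0936]
delta [-0.0068 -0.0024  0.6798] spin -0.0003 dist 0.13595856667659315
{'fovy': 65.70646984690485, 'cx': 321.04388467024563, 'cy': 199.0958045550817, 'origin': array([ 0.4036, -0.1766,  0.3332]), 'attitude': array([0.7958, 0.5887, 0.0848, 0.1138])}
```

View pics/w1.png

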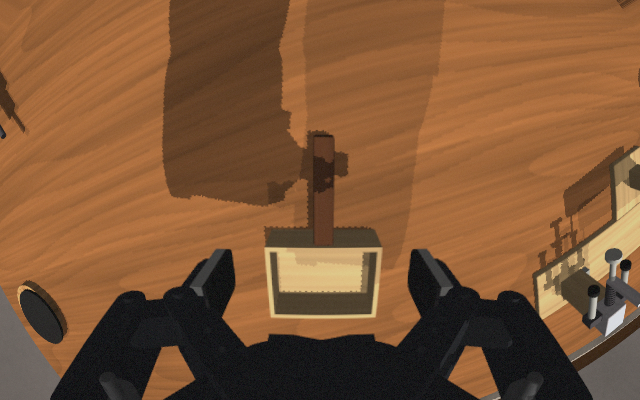

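The wrist view shows the handle upright from (323,135) to (323,243), centred between the fingers. The dish rim corners are at (264,247), (382,246), (377,318) and (273,318). I'll unproject these to refine the pose.

Run:
```python
from h import *
o=np.array([.4036,-.1766,.3332]);q=[.7958,.5887,.0848,.1138];f=200/np.tan(np.radians(65.70646984690485/2))
def w(u,v,z):
    x,y=u-321.044,v-199.096;r=np.hypot(x,y);t=r/f
    d=R.from_quat(q).apply([np.sin(t)*x/r,np.sin(t)*y/r,np.cos(t)]);return o+d*(z-o[2])/d[2]
c=np.array([w(*p,.05) for p in((264,247),(382,246),(377,318),(273,318))]);print(c,c.mean(0))
e=w(323.5,135.5,.046);print("end",e)
m=(c[0]+c[1])/2;f2=(c[2]+c[3])/2
for a,b in((m,f2),(e,m),(e,c.mean(0))): v=b-a;print(np.degrees(np.arctan2(v[1],v[0])),np.linalg.norm(v[:2]))
v=c[1]-c[0];print(np.degrees(np.arctan2(v[1],v[0]))-90)
```

```text
[[ 0.51456841 -0.2710034   0.05      ]
 [ 0.54878764 -0.15574818  0.05      ]
 [ 0.63839819 -0.18068368  0.05      ]
 [ 0.60283144 -0.29492542  0.05      ]] [ 0.57614642 -0.22559017  0.05      ]
end [ 0.42621325 -0.18084984  0.046     ]
-15.358966188951385 0.0922307804823338
-17.14006528500842 0.11036646267889136
-16.61519772277756 0.15646613819555819
-16.536132749111232
```

Emit:
step_arm --hand '[100,100,100,100,100]' --pt "-0.01 0 0.2" --pt "-0.01 0 0.4" --pt "-0.01 0 0.55" --pt "-0.01 0 0.685" --pt "-0.01 0 0.685" --spin '[-0.002,-0.002,-0.002,-0.002,-0.002]'

```text
t: 2.65
tool_pos: [0.4739, -0.1928, 0.0134]
orientation: [0.143, 0.99, 0.0, -0.001]
force: [-0.6, 0.0, 0.1]
gripper_width: 0.0856
grasp_force: 0.0
```

Emit:
step_arm --hand '[15,15,15,15,15]' --pt "0 0 0" --pt "0 0 0" --pt "0 0 0" --pt "0 0 0" --pt "0 0 0" --spin '[0,0,0,0,0]' --force 50

```text
t: 3.28
tool_pos: [0.4754, -0.1942, 0.0145]
orientation: [0.144, 0.99, -0.0, 0.0]
force: [0.6, 0.1, 0.6]
gripper_width: 0.013
grasp_force: 0.0
```

```bash
python3 -c "
from h import *
go([.475,-.196,.094],73)"
```

```text
t 3.275 pos [ 0.4754 -0.1942  0.0145] ang 73.45 F [0.563  0.1402 0.599 ] w 0.013029962233996648 0.0 j [-0.3879  0.3438 -0.3241  0.9028  0.     -0.099 ]
delta [-0.0008 -0.009  -0.3975] spin 0.0025 dist 0.07952173478209812
```

The width is 13 mm with no grip force, so the handle isn't between the pads. I'll look.

Run:
```python
from h import *
import cv2
c=capture("wrist"); s=capture("scene")["pixels"]; t=capture("top")["pixels"]
im=np.zeros((600,640,3),np.uint8); im[:400]=c["pixels"]
im[400:,:320]=cv2.resize(s[100:250,120:360],(320,200)); im[400:,320:]=cv2.resize(t[140:260,320:512],(320,200))
cv2.imwrite("pics/w2.png",im[:,:,::-1]); print(c["origin"],c["attitude"])
```

```text
[ 0.40523939 -0.17609133  0.1976127 ] [0.79311119 0.59204226 0.08594262 0.11434367]
```

View pics/w2.png

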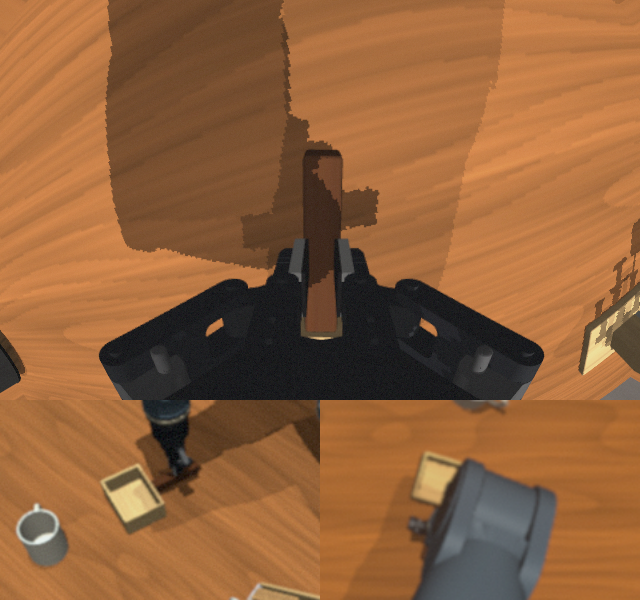

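The handle is between the pads (302–342) with the pads close alongside it, so the opening reading may have an offset. I'll close fully and see.

Emit:
step_arm --hand '[0,0,0,0]' --pt "0 0 0" --pt "0 0 0" --pt "0 0 0" --pt "0 0 0" --spin '[0,0,0,0]' --force 50

```text
t: 3.92
tool_pos: [0.4754, -0.1942, 0.0144]
orientation: [0.144, 0.99, -0.0, 0.0]
force: [0.5, -1.0, 0.4]
gripper_width: 0.0005
grasp_force: 0.0
```

Run:
```python
from h import *
import cv2
c=capture("wrist")
cv2.imwrite("pics/w3.png",cv2.resize(c["pixels"][130:350,220:430,::-1],None,fx=2.5,fy=2.5)); s=observe(); print(s["gripper_width"],s["grasp_force"],s["tool_pos"])
```

```text
0.0002966056745366522 0.0 [ 0.47534243 -0.19418531  0.01441157]
```

View pics/w3.png

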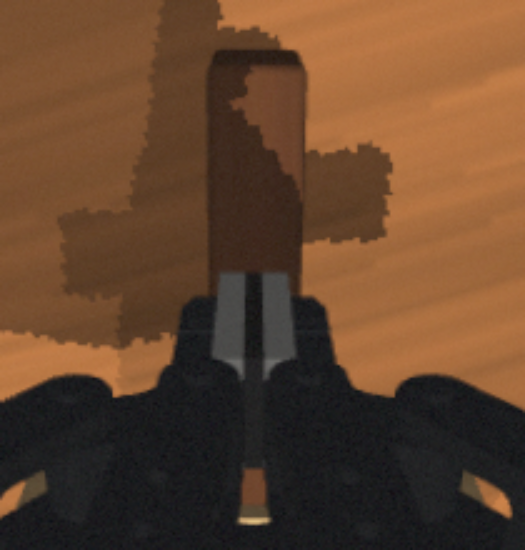

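Run:
```python
from h import *
import cv2
c=capture("wrist");f=200/np.tan(np.radians(c["fovy"]/2));s=observe()
r=R.from_quat(s["orientation"])
def pj(p):
    d=R.from_quat(c["attitude"]).inv().apply(np.array(p)-c["origin"]);t=np.arccos(d[2]/np.linalg.norm(d));h=np.hypot(d[0],d[1]);return np.round([c["cx"]+f*t*d[0]/h,c["cy"]+f*t*d[1]/h],1)
for b in(0,.019,.04,.06): print("behind",b,pj(s["tool_pos"]-b*r.apply([0,0,1])), "pad back edge",[pj(s["tool_pos"]+r.apply([.011,k,-b])) for k in(-.01,.01)])
u=np.array([np.cos(np.radians(-16.7)),np.sin(np.radians(-16.7)),0]);ce=np.array([.5755,-.226,0])
l=np.array([-u[1],u[0],0])
for z in(.046,.026,0): print("handle end z",z,[pj(ce-.155*u+k*l+[0,0,z]) for k in(-.01,.01)])
print("handle at wall",[pj(ce-.045*u+k*l+[0,0,.046]) for k in(-.01,.01)])
```

```text
behind 0 [324.8 226.8] pad back edge [array([308.8, 210.4]), array([340.9, 210.4])]
behind 0.019 [325.2 238.8] pad back edge [array([307.6, 221. ]), array([342.9, 221. ])]
behind 0.04 [325.7 255.2] pad back edge [array([305.9, 235.6]), array([345.7, 235.6])]
behind 0.06 [326.4 274.8] pad back edge [array([303.9, 253.4]), array([349.1, 253.3])]
handle end z 0.046 [array([302.6, 155.8]), array([343.1, 155.9])]
handle end z 0.026 [array([304.6, 150.5]), array([340.5, 150.7])]
handle end z 0 [array([306.7, 145.3]), array([338. , 145.4])]
handle at wall [array([306. , 332.6]), array([337.7, 332.6])]
```

The picture shows the shut fingers lying over the handle, about 43 mm short of where the stated TCP should project (tip edge at row 239, predicted 210). The handle itself projects exactly where expected. So the real fingertips are about 43 mm above the reported TCP. I'll open, descend by that amount and watch the force.

Emit:
step_arm --hand '[70,70,70,70,70]' --pt "0 0 0" --pt "0 0 0" --pt "0 0 0" --pt "0 0 0.05" --pt "0 0 0.1" --spin '[0,0,0,0,0]'

```text
t: 4.65
tool_pos: [0.4752, -0.1941, -0.0065]
orientation: [0.144, 0.99, 0.0, -0.0]
force: [0.6, 1.0, 1.1]
gripper_width: 0.0597
grasp_force: 0.0
```

Emit:
step_arm --hand '[70,70,70]' --pt "0 0 0.04" --pt "0 0 0.08" --pt "0 0 0.1" --spin '[0,0,0]'

```text
t: 5.03
tool_pos: [0.4751, -0.1941, -0.0262]
orientation: [0.144, 0.99, 0.0, -0.0]
force: [-0.5, 0.3, 0.3]
gripper_width: 0.0598
grasp_force: 0.0
```

No contact and the reported z is below the table, which confirms the offset. Closing now.

Emit:
step_arm --hand '[0,0,0,0,0]' --pt "0 0 0" --pt "0 0 0" --pt "0 0 0" --pt "0 0 0" --pt "0 0 0" --spin '[0,0,0,0,0]' --force 60

```text
t: 5.65
tool_pos: [0.4756, -0.1943, -0.0253]
orientation: [0.144, 0.99, -0.0, 0.0]
force: [-0.2, -0.2, 3.5]
gripper_width: 0.0195
grasp_force: 60.3
```

Run:
```python
from h import *
import cv2
c=capture("wrist")
cv2.imwrite("pics/w4.png",cv2.resize(c["pixels"][130:350,220:430,::-1],None,fx=2.5,fy=2.5)); go([.475,-.194,.06],73.3)
```

```text
t 5.7 pos [ 0.4755 -0.1943 -0.0254] ang 73.45 F [-1.2579 -0.3031  4.4787] w 0.019019825726110665 60.37993669509888 j [-0.3878  0.3872 -0.3757  0.8074 -0.0001 -0.0989]
delta [ 0.0028  0.0006 -0.4268] spin 0.0008 dist 0.0853646453817456
```

View pics/w4.png

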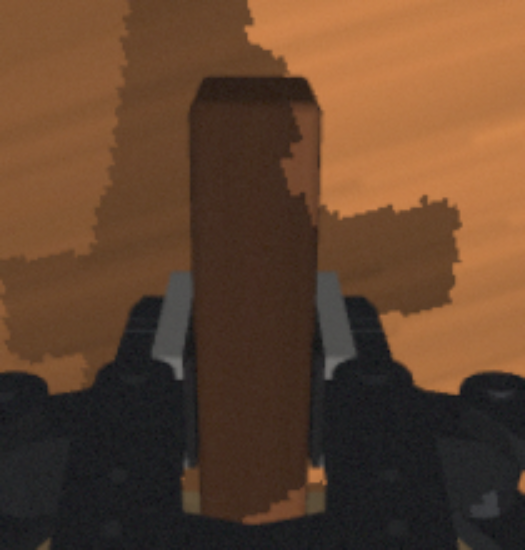

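Solid grip (60 N, 19–20 mm, handle between the pads). Lift straight up 80 mm.

Emit:
step_arm --hand '[0,0,0,0,0]' --pt "0 0 -0.05" --pt "0 0 -0.15" --pt "0 0 -0.25" --pt "0 0 -0.35" --pt "0 0 -0.4" --spin '[0,0,0,0,0]'

```text
t: 6.32
tool_pos: [0.4757, -0.1943, 0.0557]
orientation: [0.144, 0.99, -0.0, 0.001]
force: [0.9, 0.2, -2.2]
gripper_width: 0.0195
grasp_force: 59.7
```

```bash
python3 -c "
from h import *
go([.401,.094,.0546],98.3)"
```

```text
t 6.325 pos [ 0.4757 -0.1943  0.0557] ang 73.45 F [ 0.8593  0.2235 -2.1843] w 0.019460354025565237 59.73956823348999 j [-0.3878  0.3062 -0.2631  1.0004  0.     -0.099 ]
delta [0.7687 1.2754 0.0044] spin -0.138 dist 0.29783176212102935
```

Emit:
step_arm --hand '[0,0,0,0,0]' --pt "0.08 0.12 0" --pt "0.2 0.33 0" --pt "0.32 0.54 0" --pt "0.44 0.74 0" --pt "0.52 0.86 0" --spin '[-0.02,-0.05,-0.08,-0.11,-0.138]'

```text
t: 6.95
tool_pos: [0.4237, 0.002, 0.0543]
orientation: [-0.074, 0.997, 0.0, -0.0]
force: [0.3, 0.0, -1.3]
gripper_width: 0.0189
grasp_force: 59.8
```

```bash
python3 -c "
from h import *
go([.401,.094,.0546],98.3)"
```

```text
t 6.95 pos [0.4237 0.002  0.0543] ang 98.53 F [ 0.3156  0.008  -1.3328] w 0.01888568672306078 59.804391860961914 j [ 0.0046  0.1363 -0.4867  0.9484  0.0002 -0.1443]
delta [ 0.0439  0.4717 -0.0011] spin 0.0013 dist 0.09475024487803783
```

Emit:
step_arm --hand '[0,0,0,0,0]' --pt "0.02 0.17 0" --pt "0.03 0.34 0" --pt "0.04 0.43 0" --pt "0.04 0.47 0" --pt "0.04 0.47 0" --spin '[0,0,0,0,0]'

```text
t: 7.58
tool_pos: [0.4032, 0.0922, 0.0544]
orientation: [-0.073, 0.997, -0.0, -0.0]
force: [-0.0, -0.2, -2.1]
gripper_width: 0.019
grasp_force: 59.7
```

Run:
```python
from h import *
import cv2
go([.5293,.1123,.0546],98.3)
s=capture("scene")["pixels"]; t=capture("top")["pixels"]
im=np.zeros((600,800,3),np.uint8)
im[:,:480]=cv2.resize(s[200:350,235:355],(480,600),interpolation=2); im[:360,480:]=cv2.resize(t[120:210,240:320],(320,360),interpolation=2)
cv2.imwrite("pics/p5.png",im[:,:,::-1])
```

```text
t 7.575 pos [0.4032 0.0922 0.0544] ang 98.32 F [-0.0148 -0.1615 -2.1216] w 0.018996044111252913 59.74237561225891 j [ 0.2249  0.1162 -0.5101  0.9447 -0.0001  0.0796]
delta [-0.6386  0.0082 -0.0013] spin 0.0001 dist 0.12772903344166145
```

View pics/p5.png

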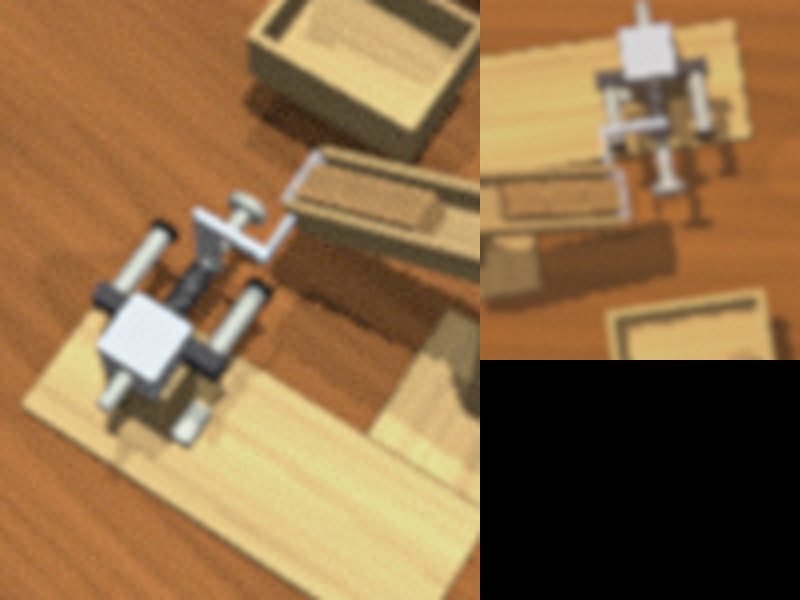

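The dish is held level and parallel to the dispenser. Its front rim corners are at crop (606,312) and (766,290), in line with the plunger at (668,185) in the top view. I'll check the alignment and height numerically.

Run:
```python
from h import *
np.set_printoptions(precision=4,suppress=True)
T=lambda x,y:((x-480+.5)/4-.5+240,(y+.5)/4-.5+120)
S=lambda x,y:((x+.5)/4-.5+235,(y+.5)/4-.5+200)
a=np.radians(8.3);u=np.array([np.cos(a),np.sin(a)]);l=np.array([-u[1],u[0]]);O=np.array([.6335,.1255])
L,Rr=atz("top",*T(606,312),.13),atz("top",*T(766,290),.13)
v=L-Rr;print(L,Rr,np.linalg.norm(v),"yaw",np.degrees(np.arctan2(-v[0],v[1])))
m=(L+Rr)[:2]/2-O;print("front mid in disp frame",m@u,m@l)
# same top-camera only refs
for n,p,z in(("plg",(668,185),.118),("tipL",(616,146),.11),("tipR",(705,131),.11)):
    w=atz("top",*T(*p),z)[:2]-O;print(n,w@u,w@l)
print("scene front-left/right rim",atz("scene",*S(402,130),.13),atz("scene",*S(250,38),.13))
tl,d=tri(T(606,312),S(402,130));print("triang L",tl,d)
tl,d=tri(T(766,290),S(250,38));print("triang R",tl,d)
```

```text
[0.5434 0.1702 0.13  ] [0.5593 0.049  0.13  ] 0.12228043168696809 yaw 7.505884628840657
front mid in disp frame -0.08359500770197827 -0.003882031490532076
plg 0.008489638210853622 -0.0027412116549251253
tipL 0.04618088953227472 0.032984094242554225
tipR 0.04748777886718619 -0.036923156083821115
scene front-left/right rim [0.5472 0.1719 0.13  ] [0.5604 0.0606 0.13  ]
triang L [0.5442 0.1705 0.1237] 0.0009524801360859044
triang R [0.5579 0.0526 0.1184] 0.008681112378291249
```

Aligned within about 2 mm, with roughly 91 mm to plunger contact and 129 mm to the stops. Advance 80 mm.

Emit:
step_arm --hand '[0,0,0,0,0]' --pt "-0.08 0.008 0" --pt "-0.2 0.008 0" --pt "-0.3 0.008 0" --pt "-0.37 0.008 0" --pt "-0.4 0.008 0" --spin '[0,0,0,0,0]'

```text
t: 8.3
tool_pos: [0.483, 0.1052, 0.0542]
orientation: [-0.072, 0.997, -0.0, -0.0]
force: [0.1, 0.8, -1.1]
gripper_width: 0.0193
grasp_force: 59.7
```

Emit:
step_arm --hand '[0,0,0,0,0]' --pt "-0.025 0 0" --pt "-0.05 0 0" --pt "-0.075 0 0" --pt "-0.1 0 0" --pt "-0.12 0 0" --spin '[0,0,0,0,0]'

```text
t: 8.93
tool_pos: [0.5058, 0.1087, 0.0543]
orientation: [-0.072, 0.997, -0.0, -0.0]
force: [-4.2, -1.8, -0.4]
gripper_width: 0.0192
grasp_force: 59.8
```

Plunger contact made (about 4 N). Continue steadily.

Emit:
step_arm --hand '[0,0,0,0,0]' --pt "-0.02 0 0" --pt "-0.04 0 0" --pt "-0.06 0 0" --pt "-0.08 0 0" --pt "-0.095 0 0" --spin '[0,0,0,0,0]'

```text
t: 9.55
tool_pos: [0.5242, 0.1115, 0.0542]
orientation: [-0.072, 0.997, -0.0, -0.001]
force: [-8.7, -1.2, -1.2]
gripper_width: 0.0197
grasp_force: 59.9
```

Emit:
step_arm --hand '[0,0,0,0]' --pt "-0.007 0 0" --pt "-0.014 0 0" --pt "-0.02 0 0" --pt "-0.02 0 0" --spin '[0,0,0,0]'

```text
t: 10.05
tool_pos: [0.5267, 0.1117, 0.0538]
orientation: [-0.072, 0.997, -0.0, -0.002]
force: [-13.7, -3.1, 1.6]
gripper_width: 0.0192
grasp_force: 60.2
```

The force is now above the spring's 8 N, so the stops are met. I'll firm up a little, hold, then look.

Emit:
step_arm --hand '[0,0,0,0,0]' --pt "-0.005 0 0" --pt "-0.01 0 0" --pt "-0.01 0 0" --pt "-0.01 0 0" --pt "-0.01 0 0" --spin '[0,0,0,0,0]'

```text
t: 10.68
tool_pos: [0.5267, 0.1114, 0.0533]
orientation: [-0.072, 0.997, -0.001, -0.004]
force: [-26.5, -7.2, 6.7]
gripper_width: 0.0193
grasp_force: 60.9
```

Run:
```python
from h import *
import cv2
o=observe();print(o["force"],o["torque"],o["tool_pos"])
s=capture("scene")["pixels"]; t=capture("top")["pixels"]
im=np.zeros((600,800,3),np.uint8)
im[:,:480]=cv2.resize(s[210:330,235:331],(480,600),interpolation=2); im[:400,480:]=cv2.resize(t[115:195,250:314],(320,400),interpolation=2)
cv2.imwrite("pics/p6.png",im[:,:,::-1])
```

```text
[-26.4506453  -7.1971845   6.7208655] [-1.18651494  4.3663789   0.26569266] [0.52667971 0.11137592 0.05326136]
```

View pics/p6.png

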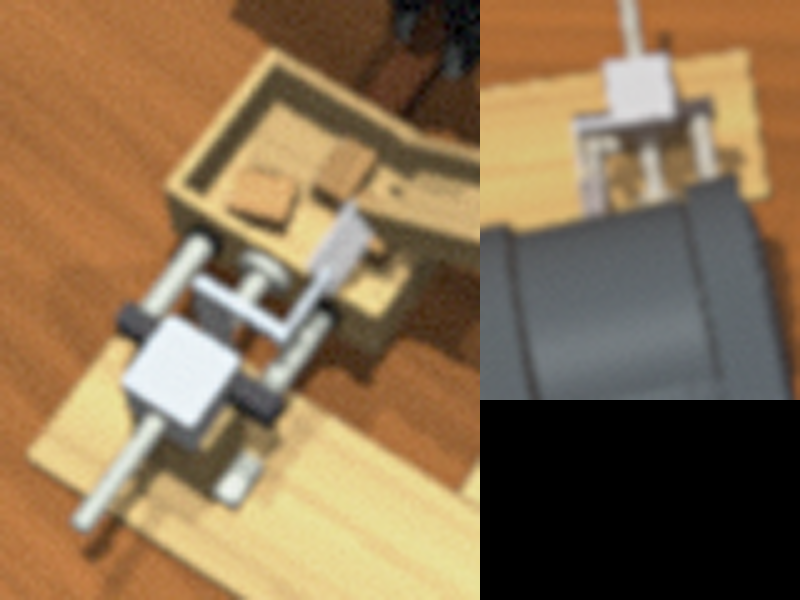

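The picture shows the gate drawn aside and the chute empty. Two blocks, at (265,195) and (348,170), lie in the dish, and the third is partly visible behind the gate at (375,245), also inside. Both stop tips, (205,245) and (325,310), are against the front wall. I'll ease the push slightly and confirm it holds.

Emit:
step_arm --hand '[0,0,0,0,0]' --pt "0.004 0 0" --pt "0.004 0 0" --pt "0.004 0 0" --pt "0.004 0 0" --pt "0.004 0 0" --spin '[0,0,0,0,0]'

```text
t: 11.4
tool_pos: [0.5267, 0.1115, 0.0535]
orientation: [-0.072, 0.997, -0.0, -0.003]
force: [-22.4, -6.1, 4.7]
gripper_width: 0.0188
grasp_force: 60.5
```

Emit:
step_arm --hand '[0,0,0,0]' --pt "0 0 0" --pt "0 0 0" --pt "0 0 0" --pt "0 0 0" --spin '[0,0,0,0]'

```text
t: 11.9
tool_pos: [0.5267, 0.1115, 0.0535]
orientation: [-0.072, 0.997, -0.0, -0.003]
force: [-21.5, -5.8, 4.9]
gripper_width: 0.0192
grasp_force: 60.5
```

Run:
```python
from h import *
a=np.radians(8.3);u=np.array([np.cos(a),np.sin(a)]);l=np.array([-u[1],u[0]]);O=np.array([.6335,.1255])
for p in((265,190),(348,170),(375,245)):
    for z in(.105,.16):
        w=atz("scene",(p[0]+.5)/5-.5+235,(p[1]+.5)/5-.5+210,z)[:2]-O;print(p,z,np.round([w@u,w@l],3))
```

```text
(265, 190) 0.105 [ 0.009 -0.022]
(265, 190) 0.16 [ 0.03  -0.006]
(348, 170) 0.105 [-0.022  0.006]
(348, 170) 0.16 [0.   0.02]
(375, 245) 0.105 [0.004 0.039]
(375, 245) 0.16 [0.025 0.051]
```

All three blocks are inside the dish footprint on the dish floor, and the third cannot be in the chute. Handing in.

```bash
python3 -c "
from cell import *
print(sign_off())"
```

```text
the job is handed in; nothing more can be done
None
```

The job is handed in: the dish is held up in the gripper at about 80 mm, pressed at about 22 N against the plunger and both stops, with all three blocks in it. The first close of the gripper missed the handle because the fingertips sit about 43 mm short of the stated TCP, and I corrected for that before lifting.

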